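Refit and lock the glue pot on its base

TASK

Put the empty glue pot back on the gluing unit: lower it in the grip, without dropping it, over the two alignment pegs (large hole over the thick peg) until its foot plate lies flat on the deck, and let go. Then slide the lock all the way to its end stop, so that its tongue covers the edge of the foot plate. Leave the other things on the bench where they are.

Things in the scene. Friction and masses are not known exactly. Their poses are not given: they have to be found in the camera images.
- pot: Empty aluminium glue pot, loose, about 0.4 kg: foot plate 86 mm (x) by 160 mm (y) by 10 mm thick; on it a round open bowl (diameter 72 mm below, 84 mm at the rim, rim 65 mm up) and a wooden carrying bar. A through hole in the plate on either side of the bowl: see large_hole. Origin: centre of the plate's underside; z up. Starts upright on the bench, yaw within 0.7 rad of 0.
- bail (a point): Centre of the pot's carrying bar, 98 mm above the pot's underside; pot's axes. The bar runs along the pot's y, 87 mm long, section 12 mm (x) by 12 mm (z); two flat struts 12 mm by 5 mm at y = +-41 mm carry it. 27 mm are free between bar and bowl rim.
- large_hole (a point): Centre of the pot's large hole (19 mm), on the plate's top face, 10 mm above the underside, at y = +54 mm of the pot. The small hole (13 mm) is at y = -54 mm. Both can be seen from above.
- base: Base of the gluing unit, fixed: a low grey casing 110 mm (x) by 340 mm (y -150 to +190 mm), flat deck 35 mm above the bench. Origin: on the bench below the middle between its two pegs; z up; yaw within 0.3 rad of 0. It stands left or right of the pot. A motor housing (y -150 to -100 mm, 90 mm above the bench) is at the thin peg's end, the lock at the thick peg's end.
- seat (a point): Point on the deck midway between the pegs, 35 mm above the bench, base's axes. The seated pot has its origin here and its axes along the base's.
- thick_peg (a point): Tip of the thick steel peg (16 mm), at y = +54 mm of the base, 24 mm above the deck. The thin peg (10 mm, same height) is at y = -54 mm. Both are straight for 16 mm, then taper by 3.5 mm in radius to the tip.
- lock (a joint): Lock slide, m: 0 = fully open, 0.036 = end stop, shut; grows as it moves along the base's -y, towards the pot. Starts at 0 to 0.012. Friction about 2 N, no spring, stays where left. Shut, its flat tongue (30 mm wide, 5 mm thick, underside 13 mm above the deck) covers the last 12 mm of the seated foot plate; a plate not down on the deck blocks it.
- lock_grip (a point): Point to grip on the lock's upright knob, on its axis, 77 mm above the bench; base's axes. The knob is a dark steel block 14 mm (x) by 26 mm (y), from 53 to 89 mm above the bench; it is 144 mm along the base's y from the seat when fully open, 108 mm when shut.
- jar: Bystander: closed glass jar, 66 mm wide, 85 mm tall, standing behind the pot and base. Origin under its centre.
- tube_a: Bystander: cardboard tube standing on end, 36 mm wide, 110 mm tall, at the back left. Origin under its centre.
- tube_b: Bystander: cardboard tube standing on end, 36 mm wide, 90 mm tall, at the back right. Origin under its centre.
- tape: Bystander: cardboard ring lying flat, 80 mm wide, 22 mm tall, close to the robot. Origin under its centre.
- brush: Bystander: brush 170 mm long lying on the bench close to the robot.
- scraper: Bystander: scraper 200 mm long lying on the bench at the left.
- mug: Bystander: white mug, 76 mm wide, 85 mm tall, standing at the right. Origin under its centre.
Not all that is in view belongs to the job. What is shaped like the pot but blue is not meant.

How it is judged:
By the outcome, as a careful person would: the job done as asked, in the order asked, and still so for the second after the job is handed in, with the robot touching nothing.
It also fails if it takes over 48 s, if anything falls off the work surface, if the arm or the gripper's body presses on something with over 40 N, if the wrist force passes 120 N, or if a joint passes its speed limit or range.

ROBOT

A 7-joint arm with a two-finger parallel gripper is mounted at the origin on the work surface. World frame = base frame: x ahead of the robot, y to its left, z up, the work surface at z = 0. Lengths are in m, angles in rad, forces in N, time in s.
With the tool pointing down it reaches from about 0.425 to 0.95 m from the base axis. Payload 4.7 kg.
Tool frame: the origin (TCP) lies at the very end of the fingers, on their centre line; the grasp point (between the pads) lies 19 mm behind it; z points along the fingers, y is the line along which they close (so a half turn about z gives the same grasp; the last joint's range is limited). The gripper opens to 87 mm and grips with 3 to 60 N. Pads are 19 mm wide; open, the fingers measure 117 mm over their backs; the gripper's body (75 mm by 190 mm) begins 51 mm behind the grasp point.
Start: joints at [1.104, 0.469, -0.049, 1.532, 0.024, 1.141, -0.082], TCP at [0.286, -0.611, 0.223] pointing down, gripper open.
Joint ranges: [-2.59, 2.59], [-0.33, 1.99], [-1.39, 1.29], [0.1, 2.45], [-1.04, 4.18], [0.21, 1.99], [-2.66, 2.66]. Speed limits (rad/s): [2.57, 2.57, 3.14, 3.14, 3.14, 3.14, 3.14].

INTERFACE

Orientations are given as a 3x3 rotation matrix whose columns are the frame's x, y, z axes.
In Python, from plant import monitor, cams, ticket gives the robot as it stands. The module is installed in compiled form; this text tells all that it offers.
- The arm moves only by the tool arm_command, never from a script. Its argument "commands" is a list of rows, each a list of 4 numbers: the shift along the world's x, y, z as a fraction of full scale, then the turn about the world's z as a fraction of full scale. In form: [[x, y, z, twist], ...]. A call has 1 to 8 rows; each row shifts and turns the commanded pose from where the row before left it; what a row does not reach is not made up. Full scale, the value 1, is 50 mm for a shift and 10 degrees for a turn. A row lasts 1/8 s, in which the tool goes at most 62.5 mm and 10.7 degrees, less where a joint would pass 70% of its speed; a pose out of reach is approached as far as the arm can. A call with a number of a shift or a turn outside -1 to 1 is refused whole. A call with a gripper value outside its range is refused whole. "jaw" is the closure, from -1 (fully open) to 1 (shut), set as the call begins (left out, the last holds). The fingers move at their own pace and stop on an object; "grip_force" is the grip in N (left out, the last holds). Time passes only in rows, so rows that do not move let the fingers close. It gives the time, the measured TCP pose, the force, the opening and the grip force at its end, in the units of the state.
- monitor.state(): the state, without advancing time (a new reading comes with each control period).
- cams.read_camera(name): name is "scene" or "top"; returns the picture (384x512x3 uint8, red, green, blue); there is no depth.
- cams.get_calibration(name): a dict with "K" (3x3 intrinsics, pixels), "k1" (the pictures are not rectified: a ray, as slopes to the right and down, at radius r is drawn at 1 + k1 r^2 times it, then the intrinsics apply), "extrinsics" (4x4, takes a point from camera to world coordinates). Camera axes: x right, y up, looking along -z (the intrinsics and any distortion apply to the point x, -y, -z); pixel columns grow to the right and rows downward; lengths in m; the calibration is good to about 2 mm. A picture is of the moment at which its call begins. get_calibration takes no time and is no camera call.
- ticket.close_job(): hands the job in; it is judged then, once.
The state is a dict: "clock": time; "joint_pos": joint angles; "qd": joint speeds; "tau": joint torques, N m; "tcp_pos": TCP position; "eef_rot": TCP orientation; "ft_force": force on the tool from outside, world axes, zero at the start; "ft_torque": the same for the moment, N m; "finger_gap": finger opening in m; "grip_force": force on a finger pad.
Only numpy, scipy, OpenCV 4.12 (cv2) and the standard library are available. Lean on these libraries where they do the work, as an engineer would, in place of code of your own. Each camera call takes 0.05 s, during which the arm holds its last target. There are 200 camera calls.

## Working session

There is one attempt and no reset: what is moved stays moved. The work goes in short steps, Python scripts to look and compute and a tool call to move; the robot and the scene stay as the last step left them, time stands still between calls to the robot, and variables do not carry over. Pictures are saved under pics/ and viewed, at most 10 in all, crops included, and the job is handed in when it is done.

Besides the shell and the picture viewer there is one more tool, called after ">>>" as a command line: name --pt "numbers of a row" for each row, then --argument value for the rest. arm_command: Moves the arm, as the interface text tells. Shift numbers are shares of 50 mm and turn numbers shares of 10 degrees, none past 1 either way. Its arguments: {"type":"object","properties":{"commands":{"type":"array"},"jaw":{"type":"number"},"grip_force":{"type":"number"}},"required":["commands"]}

```bash
mkdir -p pics; cat > h.py <<'E'
import numpy as np, cv2
from plant import monitor, cams, ticket
def ray(name,u,v):
    c=cams.get_calibration(name);K=np.array(c["K"]);E=np.array(c["extrinsics"])
    p=cv2.undistortPoints(np.array([[[u,v]]],float),K,np.array([c["k1"],0,0,0,0.]))[0,0]
    return E[:3,3],E[:3,:3]@np.array([p[0],-p[1],-1])
def onz(name,u,v,z):
    o,d=ray(name,u,v);return o+d*(z-o[2])/d[2]
def proj(name,P):
    c=cams.get_calibration(name);K=np.array(c["K"]);E=np.array(c["extrinsics"])
    q=E[:3,:3].T@(np.array(P,float)-E[:3,3]);a=np.array([q[0]/-q[2],-q[1]/-q[2]]);a*=1+c["k1"]*(a@a)
    return K[:2,:2]@a+K[:2,2]
E
python3 - <<'E'
from h import *
for n in("top","scene"):
    im=cams.read_camera(n)[...,::-1];cv2.imwrite(f"pics/{n}0_raw.png",im)
    cv2.imwrite(f"pics/{n}0.png",cv2.resize(im,(800,600),interpolation=cv2.INTER_CUBIC))
    c=cams.get_calibration(n);print(n,np.round(c["K"],1).tolist(),c["k1"],np.round(c["extrinsics"],3).tolist())
s=monitor.state();print(s)
E
```

```text
top [[387.3, 0.0, 248.2], [0.0, 387.3, 190.3], [0.0, 0.0, 1.0]] 0.01467941438907952 [[-0.021, 0.994, -0.104, 0.402], [-1.0, -0.022, -0.006, -0.038], [-0.008, 0.104, 0.995, 1.507], [0.0, 0.0, 0.0, 1.0]]
scene [[354.3, 0.0, 259.2], [0.0, 354.3, 187.0], [0.0, 0.0, 1.0]] -0.027907379134837696 [[-0.879, -0.358, 0.315, 0.913], [0.477, -0.645, 0.597, 0.674], [-0.01, 0.675, 0.738, 0.951], [0.0, 0.0, 0.0, 1.0]]
{'clock': 0.1, 'joint_pos': array([ 1.10409869,  0.46939046, -0.04862308,  1.53360883,  0.02410038,
        1.14099868, -0.08234515]), 'qd': array([ 1.10752229e-03, -2.18344688e-03, -3.47312945e-04, -2.98493849e-03,
       -9.51151299e-04,  9.81351428e-05,  8.17741722e-04]), 'tau': array([ 1.55992020e-03, -5.09167027e+01, -8.12089420e-02, -2.36828560e+01,
       -6.15941361e-02,  3.44698993e-02,  4.67075824e-05]), 'tcp_pos': array([ 0.2859531 , -0.61082056,  0.22156991]), 'eef_rot': array([[ 9.05683337e-01,  4.23954035e-01, -8.18393264e-04],
       [ 4.23954822e-01, -9.05681880e-01,  1.62524711e-03],
       [-5.21738796e-05, -1.81892100e-03, -9.99998344e-01]]), 'ft_force': array([ 0.4211767 ,  0.08308928, -0.43639009]), 'ft_torque': array([ 0.008938 , -0.0116696,  0.0018163]), 'grip_force': 0.0, 'finger_gap': 0.08724274886096905}
```

View pics/top0.png

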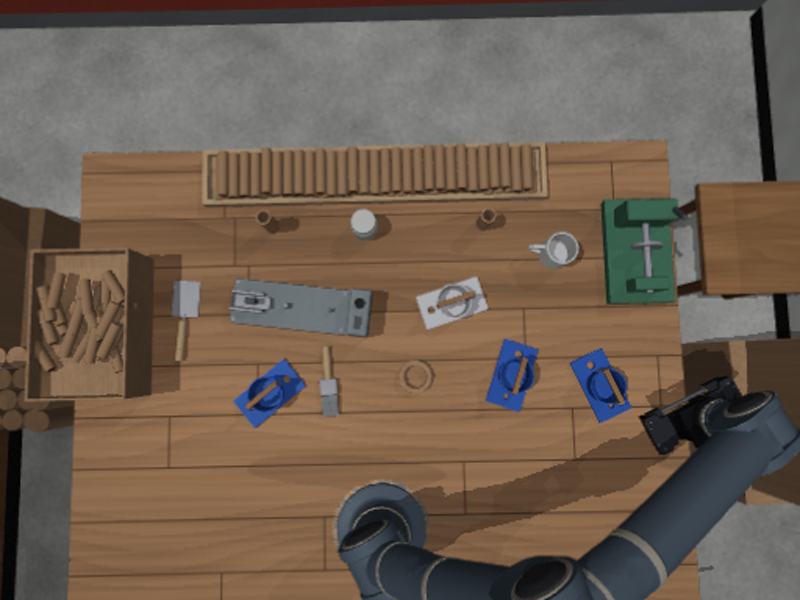

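View pics/scene0.png

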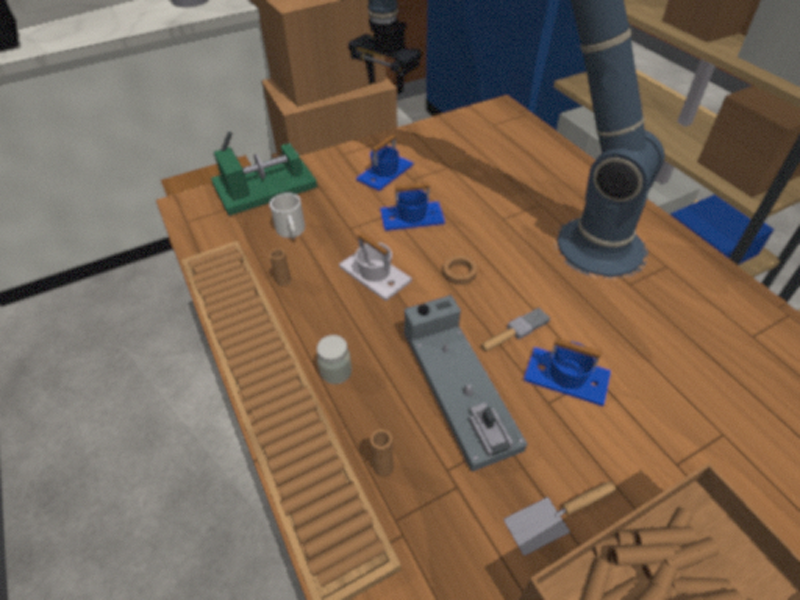

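The top view shows the silver pot at about (452,303). The base is at (300,307), with the lock at its left end at (252,300) and the motor housing at (358,310). The blue pots are decoys. Next I'll take close crops of the pot and base.

```bash
python3 - <<'E'
from h import *
a=cv2.imread("pics/top0_raw.png");b=cv2.imread("pics/scene0_raw.png")
r=lambda im,x,y,w,h,k:cv2.resize(im[y:y+h,x:x+w],None,fx=k,fy=k,interpolation=cv2.INTER_CUBIC)
o=np.zeros((600,800,3),np.uint8)
A=r(a,142,172,98,46,8);o[:A.shape[0],:A.shape[1]]=A[:,:800]   # base top
B=r(a,260,172,58,42,5);o[368:368+B.shape[0],:B.shape[1]]=B
C=r(b,210,145,60,50,4);o[368:368+C.shape[0],295:295+C.shape[1]]=C
D=r(b,255,185,84,116,2);o[368:600,540:540+D.shape[1]]=D
cv2.imwrite("pics/crop1.png",o)
g=cv2.cvtColor(a,cv2.COLOR_BGR2HSV)
m=((g[...,1]<45)&(g[...,2]>130)).astype(np.uint8)
m[:, :255]=0;m[:,320:]=0;m[:170]=0;m[215:]=0
m=cv2.morphologyEx(m,cv2.MORPH_CLOSE,np.ones((7,7)))
c=max(cv2.findContours(m,0,1)[0],key=cv2.contourArea);print("plate",cv2.minAreaRect(c),cv2.boxPoints(cv2.minAreaRect(c)).round(1).tolist())
E
```

```text
plate ((288.60894775390625, 193.06588745117188), (23.27573585510254, 41.79201126098633), 70.97439575195312) [[265.1000061035156, 188.89999389648438], [304.6000061035156, 175.3000030517578], [312.20001220703125, 197.3000030517578], [272.6000061035156, 210.89999389648438]]
```

View pics/crop1.png

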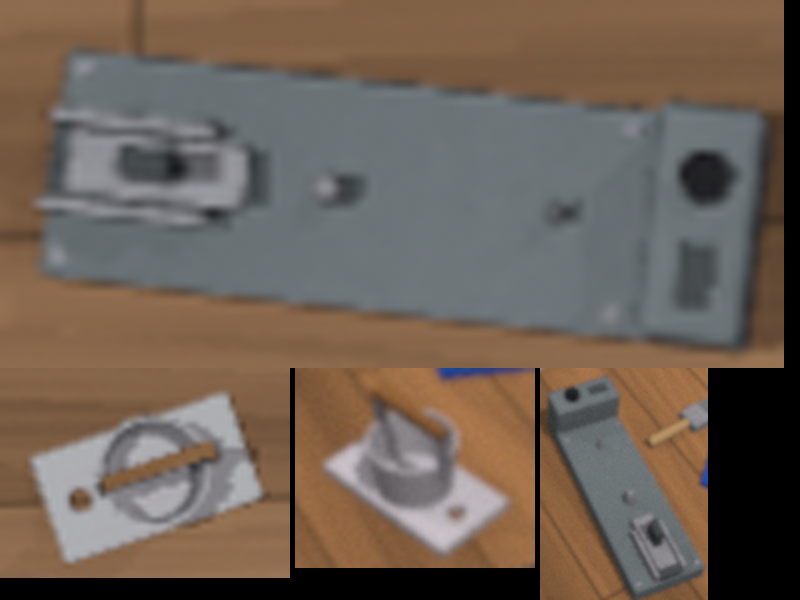

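The pot's large hole is at the left, around raw (276,198). The peg tips are at raw (181.8,194.9) for the thick one and (211.8,197.6) for the thin one. The lock knob is near raw (160,192). Next I'll turn these into positions.

```bash
python3 - <<'E'
from h import *
a=cv2.imread("pics/top0_raw.png");b=cv2.imread("pics/scene0_raw.png")
P=lambda *x:np.round(x,4)
# plate
box=np.array([[265.1,188.9],[304.6,175.3],[312.2,197.3],[272.6,210.9]])
W=np.array([onz("top",*p,.010) for p in box]);c=W.mean(0);d=(W[0]+W[3]-W[1]-W[2])/2
print("pot plate",P(*c[:2]),"len",np.linalg.norm(d),"wid",np.linalg.norm((W[0]+W[1]-W[2]-W[3])/2),"yaw",np.arctan2(-d[0],d[1]))
# bar
hs=cv2.cvtColor(a,cv2.COLOR_BGR2HSV);poly=np.zeros(a.shape[:2],np.uint8);cv2.fillPoly(poly,[np.int32(c2) for c2 in [np.array([[280,182],[303,182],[305,200],[280,200]])]],1)
m=((hs[...,1]>70)&(poly>0)).astype(np.uint8);ct=max(cv2.findContours(m,0,1)[0],key=cv2.contourArea)
M=cv2.moments(m*(cv2.drawContours(np.zeros_like(m),[ct],-1,1,-1)),True);u,v=M['m10']/M['m00'],M['m01']/M['m00']
th=.5*np.arctan2(2*M['mu11'],M['mu20']-M['mu02']);e=[onz("top",u+s*10*np.cos(th),v+s*10*np.sin(th),.104) for s in(1,-1)];dd=e[1]-e[0]
print("bar px",u,v,M['m00'],P(*onz("top",u,v,.102)),"yaw",np.arctan2(-dd[0],dd[1]))
print("large hole",P(*onz("top",276-.4,198-.1,.010)))
# base
tk=onz("top",181.8,194.9,.059);tn=onz("top",211.8,197.6,.059);d=tk-tn
print("pegs",P(*tk),P(*tn),np.linalg.norm(d),"yaw",np.arctan2(-d[0],d[1]),"mid",P(*(tk+tn)/2))
R=lambda x,y:(142+(x+.5)/8-.5,172+(y+.5)/8-.5)
for n,x,y,z in(("LB",72,50,.035),("LF",42,272,.035),("RB",662,108,.035),("RF",640,335,.035),("HB",768,108,.09),("HF",745,345,.09),("knobtop",145,163,.089)):print(n,P(*onz("top",*R(x,y),z)))
# scene: pegs
for q,z in (((540+59.5*1,368+0),.0),):pass
S=lambda x,y:(255+(x-540+.5)/2-.5,185+(y-368+.5)/2-.5)
def tri(p,q):
    o1,d1=ray("top",*p);o2,d2=ray("scene",*q);A=np.stack([d1,-d2],1);s=np.linalg.lstsq(A,o2-o1,rcond=None)[0];x,y=o1+s[0]*d1,o2+s[1]*d2;return P(*(x+y)/2),np.linalg.norm(x-y)
print("thick tri",tri((181.8,194.9),S(629,493)),"thin",tri((211.8,197.6),S(601,440)),"knob",tri(R(145,163),S(656,527)))
E
```

```text
pot plate [ 0.545  -0.1859] len 0.16268564589875545 wid 0.09033180393604237 yaw 0.31001201582890914
bar px 291.14084507042253 191.2112676056338 71.0 [ 0.5428 -0.1861  0.102 ] yaw 0.30042122759087697
large hole [ 0.5273 -0.1348  0.01  ]
pegs [0.5422 0.2203 0.059 ] [0.5296 0.1077 0.059 ] 0.11336441456205569 yaw -0.11185959402120688 mid [0.5359 0.164  0.059 ]
LB [0.6131 0.3443 0.035 ]
LF [0.5067 0.3581 0.035 ]
RB [0.5788 0.0616 0.035 ]
RF [0.4705 0.0737 0.035 ]
HB [0.5711 0.0091 0.09  ]
HF [0.4623 0.0216 0.09  ]
knobtop [0.5521 0.2964 0.089 ]
thick tri (array([0.5423, 0.2207, 0.0572]), np.float64(0.0001399218796592592)) thin (array([0.5274, 0.1106, 0.0501]), np.float64(0.007125103028770095)) knob (array([0.5517, 0.2983, 0.0841]), np.float64(0.0022364011404430147))
```

Estimates:
- **Pot:** (0.544, -0.186), yaw 0.305.
- **Seat:** (0.536, 0.163), yaw -0.122.
- **Lock:** open by about 0.010.

I'll move above the pot with the jaws across the bar.

>>> arm_command --pt "0.32 0.53 0 0.5" --pt "0.32 0.53 0 0.5" --pt "0.32 0.53 0 0.5" --pt "0.32 0.53 0 0.5" --pt "0.32 0.53 0 0.5" --pt "0.32 0.53 0 0.5" --pt "0.32 0.53 0 0.5" --pt "0.32 0.53 0 0.5" --jaw -1

```text
clock: 1.1
tcp_pos: [0.4152, -0.3975, 0.2226]
eef_rot: [[0.416, 0.909, 0.0], [0.909, -0.416, -0.0], [0.0, 0.0, -1.0]]
ft_force: [0.5, -0.2, 0.4]
finger_gap: 0.0868
grip_force: 0.0
```

>>> arm_command --pt "0.32 0.53 0 0.5" --pt "0.32 0.53 0 0.5" --pt "0.32 0.53 0 0.5" --pt "0.32 0.53 0 0.5" --pt "0.32 0.53 0 0.5" --pt "0.32 0.53 0 0.5" --pt "0.32 0.53 0 0.5" --pt "0 0 0 0"

```text
clock: 2.1
tcp_pos: [0.528, -0.2101, 0.2227]
eef_rot: [[-0.182, 0.983, 0.001], [0.983, 0.182, 0.002], [0.001, 0.001, -1.0]]
ft_force: [-0.6, 0.1, -0.2]
finger_gap: 0.0865
grip_force: 0.0
```

>>> arm_command --pt "0.16 0.24 0 0.35" --pt "0.16 0.24 -0.2 0.34" --pt "0 0 -0.5 0" --pt "0 0 -0.5 0" --pt "0 0 -0.5 0" --pt "0 0 -0.5 0" --pt "0 0 -0.4 0" --pt "0 0 -0.27 0"

```text
clock: 3.1
tcp_pos: [0.5417, -0.1894, 0.0774]
eef_rot: [[-0.293, 0.956, -0.002], [0.956, 0.293, 0.001], [0.001, -0.001, -1.0]]
ft_force: [0.5, -0.3, -0.0]
finger_gap: 0.087
grip_force: 0.0
```

>>> arm_command --pt "0 0 0 0" --pt "0 0 0 0" --pt "0 0 0 0" --pt "0 0 0 0" --pt "0 0 0 0" --pt "0 0 0 0" --jaw 1 --grip_force 30

```text
clock: 3.85
tcp_pos: [0.5422, -0.1899, 0.0792]
eef_rot: [[-0.292, 0.956, 0.0], [0.956, 0.292, -0.0], [-0.0, 0.0, -1.0]]
ft_force: [0.2, 0.9, 0.1]
finger_gap: 0.0351
grip_force: 0.0
```

>>> arm_command --pt "0 0 0 0" --pt "0 0 0 0" --pt "0 0 0 0" --pt "0 0 0 0" --pt "0 0 0 0"

```text
clock: 4.47
tcp_pos: [0.5421, -0.1899, 0.079]
eef_rot: [[-0.292, 0.956, -0.0], [0.956, 0.292, 0.0], [0.0, -0.0, -1.0]]
ft_force: [0.2, -0.4, 0.2]
finger_gap: 0.0115
grip_force: 30.0
```

>>> arm_command --pt "0 0 0.2 0" --pt "0 0 0.4 0" --pt "0 0 0.5 0" --pt "0 0 0.5 0" --pt "0 0 0.4 0" --pt "0 0 0.3 0" --pt "0 0 0 0"

```text
clock: 5.35
tcp_pos: [0.5428, -0.1899, 0.1951]
eef_rot: [[-0.292, 0.956, 0.002], [0.956, 0.292, -0.001], [-0.001, 0.002, -1.0]]
ft_force: [-0.1, 0.4, -3.9]
finger_gap: 0.0114
grip_force: 30.0
```

Lifted at 3.9 N. Now I'll carry it over the base.

>>> arm_command --pt "0 0.2 0.2 -0.1" --pt "0 0.35 0.2 -0.2" --pt "-0.01 0.45 0 -0.2" --pt "-0.01 0.5 0 -0.2" --pt "-0.01 0.5 0 -0.2" --pt "-0.01 0.5 0 -0.2" --pt "-0.01 0.5 0 -0.2" --pt "-0.01 0.5 0 -0.2"

```text
clock: 6.35
tcp_pos: [0.5385, -0.0131, 0.2137]
eef_rot: [[-0.034, 0.999, -0.001], [0.999, 0.034, 0.0], [0.001, -0.001, -1.0]]
ft_force: [0.1, 0.4, -3.7]
finger_gap: 0.0119
grip_force: 30.0
```

>>> arm_command --pt "-0.01 0.5 0 -0.2" --pt "-0.01 0.5 0 -0.2" --pt "-0.01 0.5 0 -0.2" --pt "-0.02 0.5 0 -0.2" --pt "-0.02 0.5 0 -0.1" --pt "-0.02 0.4 0 0" --pt "0 0.3 0 0" --pt "0 0.15 0 0"

```text
clock: 7.35
tcp_pos: [0.5343, 0.1538, 0.2139]
eef_rot: [[0.121, 0.993, -0.001], [0.993, -0.121, 0.0], [0.0, -0.001, -1.0]]
ft_force: [-0.4, -0.1, -3.3]
finger_gap: 0.0117
grip_force: 30.0
```

>>> arm_command --pt "0 0 0 0" --pt "0 0 0 0" --pt "0 0 0 0"

```text
clock: 7.72
tcp_pos: [0.5349, 0.1517, 0.214]
eef_rot: [[0.124, 0.992, -0.0], [0.992, -0.124, -0.0], [-0.0, -0.0, -1.0]]
ft_force: [-0.5, -0.7, -2.5]
finger_gap: 0.0117
grip_force: 30.0
```

```bash
python3 - <<'E'
from h import *
s=monitor.state();print(s["tcp_pos"],np.degrees(np.arctan2(s["eef_rot"][1,1],s["eef_rot"][0,1])),s["finger_gap"])
T={}
for n in("top","scene"):
    T[n]=cams.read_camera(n)[...,::-1];cv2.imwrite(f"pics/{n}1_raw.png",T[n])
r=lambda im,x,y,w,h,k:cv2.resize(im[y:y+h,x:x+w],None,fx=k,fy=k,interpolation=cv2.INTER_CUBIC)
A=r(T["top"],140,160,100,60,5);B=r(T["scene"],240,150,100,150,4)
o=np.zeros((600,800,3),np.uint8);o[:600,:400]=B;o[:240,400:800]=r(T["top"],140,160,100,60,4)
cv2.imwrite("pics/crop2.png",o)
E
```

```text
[0.53486107 0.151707   0.21400221] -7.103172413033567 0.011732487341229418
```

View pics/crop2.png

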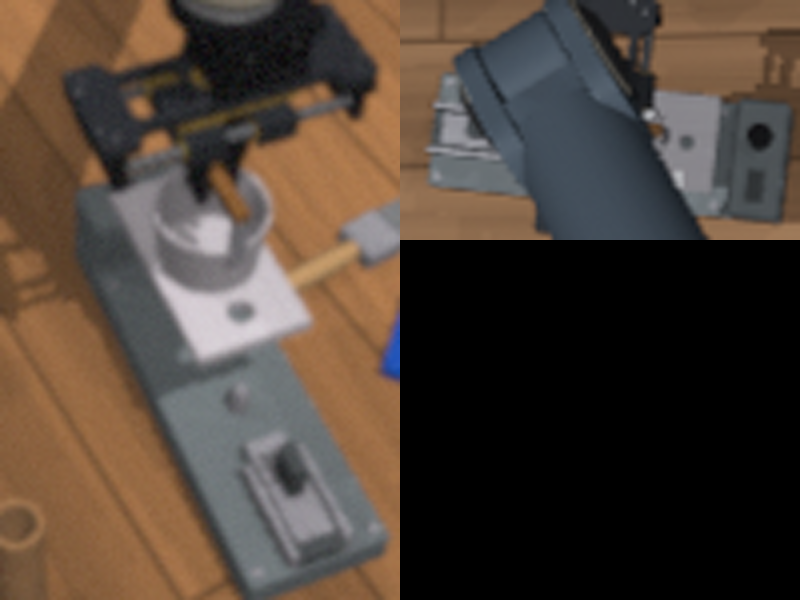

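The scene crop shows the large hole at raw (299.9,227.6) and the thick peg tip at about raw (298.7,246.5). The top crop shows the small hole at raw (211.1,195.4). The plate is level, and the pot hangs about 10 mm short in y.

```bash
python3 - <<'E'
from h import *
im=cv2.imread("pics/scene1_raw.png");t=cv2.imread("pics/top1_raw.png");b0=cv2.imread("pics/scene0_raw.png");t0=cv2.imread("pics/top0_raw.png")
def blob(g,x,y,r,dark,f=.5):
    w=cv2.cvtColor(g,cv2.COLOR_BGR2GRAY)[y-r:y+r+1,x-r:x+r+1].astype(float);
    w=(np.percentile(w,60)-w) if dark else (w-np.percentile(w,60)); w=np.clip(w-f*w.max(),0,None)
    Y,X=np.mgrid[-r:r+1,-r:r+1];return x+(w*X).sum()/w.sum(),y+(w*Y).sum()/w.sum()
L=blob(im,300,228,4,1,.3);S=blob(t,211,195,4,1,.3)
pL=onz("scene",*L,.145);pS=onz("top",*S,.145);d=pL-pS;c=(pL+pS)/2
print(L,S,pL,pS,np.linalg.norm(d),"yaw",np.arctan2(-d[0],d[1]),"mid",c)
for g,n,x,y in((im,"scene1 thick",299,247),(t0,"top0 thick",182,195),(t0,"top0 thin",212,198)):
    p=blob(g,x,y,3,0);cam=n[:-8].rstrip() if 0 else n.split()[0][:-1];print(n,np.round(p,2),np.round(onz(cam,*p,.057),4))
for ext in((.5366,.1626),):
    for yy in(.054,-.054):
        P=(ext[0]+yy*.122,ext[1]+yy*.9925);print("pred",P,proj("scene",[*P,.059]),proj("scene",[*P,.035]),proj("top",[*P,.059]),proj("top",[*P,.035]))
# deck grey edges at thick end in scene1/top0 
K=lambda g,x0,y0,x1,y1,k:cv2.resize(g[y0:y1,x0:x1],None,fx=k,fy=k,interpolation=cv2.INTER_CUBIC)
o=np.zeros((600,800,3),np.uint8)
A=K(im,284,238,316,260,12);o[:264,:384]=A;B=K(t0,172,185,204,207,12);o[:264,400:784]=B
C=K(t0,200,188,232,210,12);o[300:564,:384]=C;D=K(im,284,216,316,238,12);o[300:564,400:784]=D
cv2.imwrite("pics/crop3.png",o)
E
```

```text
(np.float64(299.9012629161883), np.float64(227.48163030998853)) (np.float64(210.74919093851133), np.float64(194.8462783171521)) [0.54191308 0.21164822 0.145     ] [0.53183467 0.10264909 0.145     ] 0.10946408072742499 yaw -0.09220112157795783 mid [0.53687388 0.15714865 0.145     ]
scene1 thick [300.06 246.58] [0.5389 0.2199 0.057 ]
top0 thick [182. 195.] [0.542  0.2199 0.057 ]
top0 thin [211.88 199.62] [0.5221 0.1077 0.057 ]
pred (0.543188, 0.216195) [298.19937973 245.88910095] [297.62974984 250.28430392] [182.90107926 194.61692261] [184.00449915 195.20207217]
pred (0.5300119999999999, 0.10900499999999999) [283.27544339 218.88524252] [282.97570463 223.44614155] [211.44653245 197.48662622] [212.08980512 198.02608301]
```

View pics/crop3.png

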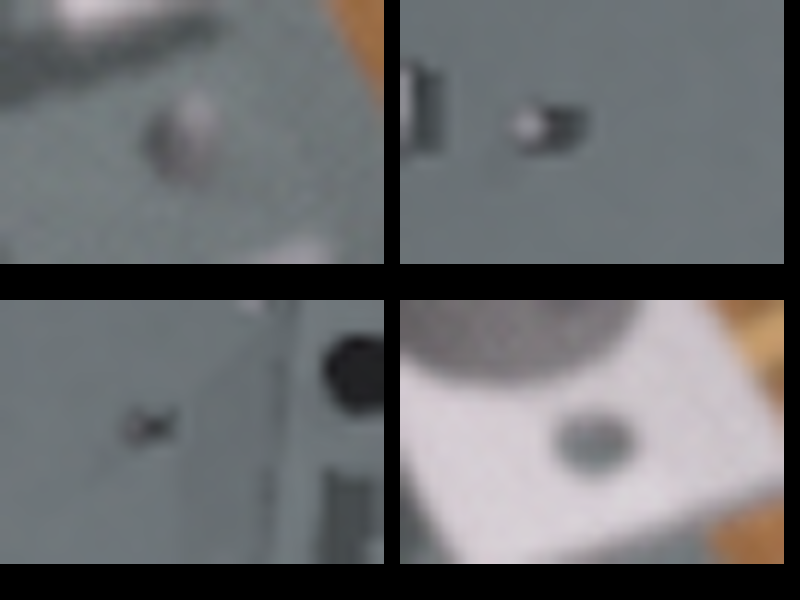

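```bash
python3 - <<'E'
from h import *
p=lambda *a:print(a,np.round(onz(*a),4))
p("scene",298.8,249.1,.047);p("scene",299.85,227.45,.145)
p("top",183.1,195.3,.051);p("top",211.1,195.4,.145)
# pot hole at start in scene / top, gives grip offset independent of carry
b=cv2.imread("pics/scene0_raw.png");g=cv2.cvtColor(b,cv2.COLOR_BGR2HSV)
# large hole in crop1 at (456,512): raw
p("scene",210+(456-295+.5)/4-.5,145+(512-368+.5)/4-.5,.010)
p("top",275.6,197.9,.010)
# thin peg centre rough, top crop3: left edge 125, row 427
p("top",200+(125+.5)/12-.5+1.35,188+(427-300+.5)/12-.5,.051)
E
```

```text
('scene', 298.8, 249.1, 0.047) [0.5428 0.2204 0.047 ]
('scene', 299.85, 227.45, 0.145) [0.542  0.2115 0.145 ]
('top', 183.1, 195.3, 0.051) [0.5414 0.2169 0.051 ]
('top', 211.1, 195.4, 0.145) [0.5298 0.1014 0.145 ]
('scene', 249.875, 180.625, 0.01) [ 0.5251 -0.1314  0.01  ]
('top', 275.6, 197.9, 0.01) [ 0.5273 -0.1348  0.01  ]
('top', 211.30833333333334, 198.125, 0.051) [0.5283 0.1104 0.051 ]
```

Both cameras agree the pot needs about +8.8 mm in y and roughly none in x. I'll align it and lower to just above the peg tips.

>>> arm_command --pt "0 0.1 0 0" --pt "0 0.08 -0.2 0" --pt "0 0 -0.3 0" --pt "0 0 -0.3 0" --pt "0 0 -0.3 0" --pt "0 0 -0.2 0" --pt "0 0 -0.1 0" --pt "0 0 0 0"

```text
clock: 8.82
tcp_pos: [0.5347, 0.1617, 0.1439]
eef_rot: [[0.122, 0.993, -0.0], [0.993, -0.122, 0.0], [0.0, -0.0, -1.0]]
ft_force: [-0.2, 0.4, -3.1]
finger_gap: 0.0117
grip_force: 30.0
```

```bash
python3 - <<'E'
from h import *
s=monitor.state();print(s["tcp_pos"],s["ft_force"],s["ft_torque"])
g=cams.read_camera("scene")[...,::-1];cv2.imwrite("pics/scene2_raw.png",g)
t=cams.read_camera("top")[...,::-1];cv2.imwrite("pics/top2_raw.png",t)
o=np.zeros((600,800,3),np.uint8);o[:560,:560]=cv2.resize(g[200:270,265:335],None,fx=8,fy=8,interpolation=cv2.INTER_CUBIC)
o[:320,560:800]=cv2.resize(t[180:220,200:230],None,fx=8,fy=8,interpolation=cv2.INTER_CUBIC)
cv2.imwrite("pics/crop4.png",o)
E
```

```text
[0.53470518 0.16168028 0.14385862] [-0.1575697   0.43993584 -3.11915181] [ 0.03695481 -0.09200858 -0.02910613]
```

View pics/crop4.png

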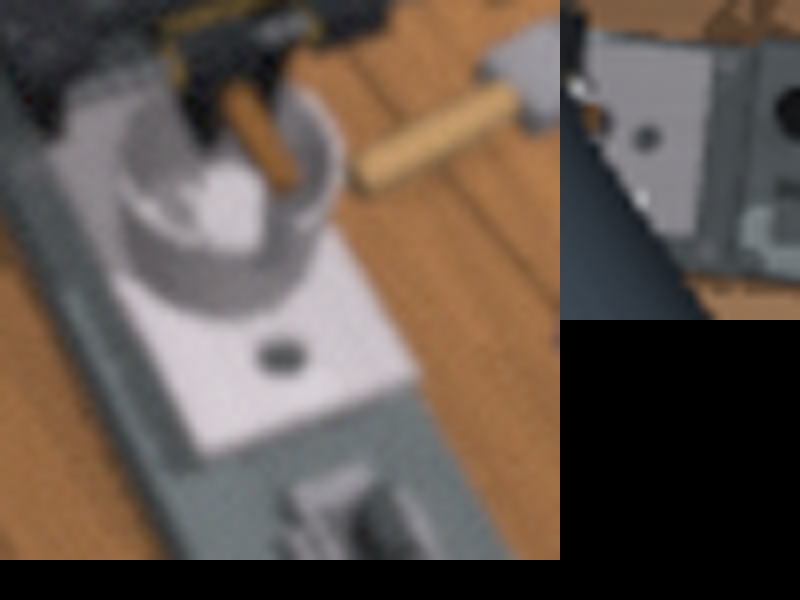

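The large hole is at scene raw (299.7,244.1) and the small hole at top raw (210.4,196.7). I'll compare these with the pegs.

```bash
python3 - <<'E'
from h import *
print(onz("scene",299.7,244.1,.075)-[.5428,.2204,.075], onz("top",210.4,196.7,.075)-[.5283,.1104,.075])
E
```

```text
[-1.44361304e-04  9.37377543e-04 -4.16333634e-17] [ 3.31573134e-03  8.38358046e-04 -4.16333634e-17]
```

Residuals are about 1 mm for the large hole and up to 3 mm at the small hole, inside the tapers' capture. Lowering gently while I watch the force.

>>> arm_command --pt "-0.01 -0.015 -0.06 0" --pt "0 0 -0.06 0" --pt "0 0 -0.06 0" --pt "0 0 -0.06 0"

```text
clock: 9.43
tcp_pos: [0.5342, 0.1609, 0.1318]
eef_rot: [[0.122, 0.993, 0.0], [0.993, -0.122, 0.0], [0.0, 0.0, -1.0]]
ft_force: [0.6, -0.1, -3.3]
finger_gap: 0.0117
grip_force: 30.0
```

>>> arm_command --pt "0 0 -0.04 0" --pt "0 0 -0.04 0" --pt "0 0 0 0"

```text
clock: 9.8
tcp_pos: [0.534, 0.161, 0.1279]
eef_rot: [[0.122, 0.993, -0.0], [0.993, -0.122, 0.0], [0.0, -0.0, -1.0]]
ft_force: [-0.5, 0.8, -3.5]
finger_gap: 0.0115
grip_force: 30.0
```

The plate is 10 mm over the pegs with no contact force, so both holes have taken them. Continuing down.

>>> arm_command --pt "0 0 -0.05 0" --pt "0 0 -0.05 0" --pt "0 0 -0.05 0" --pt "0 0 -0.05 0" --pt "0 0 0 0"

```text
clock: 10.42
tcp_pos: [0.534, 0.1608, 0.1177]
eef_rot: [[0.122, 0.993, -0.001], [0.993, -0.122, -0.0], [-0.0, -0.001, -1.0]]
ft_force: [-1.8, 0.8, -4.2]
finger_gap: 0.0119
grip_force: 30.0
```

>>> arm_command --pt "0 0 -0.04 0" --pt "0 0 -0.03 0" --pt "0 0 0 0"

```text
clock: 10.8
tcp_pos: [0.5341, 0.1609, 0.1144]
eef_rot: [[0.122, 0.993, -0.0], [0.993, -0.122, -0.0], [-0.0, -0.0, -1.0]]
ft_force: [-0.6, 0.3, -4.0]
finger_gap: 0.0118
grip_force: 30.0
```

>>> arm_command --pt "0 0 -0.02 0" --pt "0 0 -0.02 0" --pt "0 0 0 0" --pt "0 0 0 0"

```text
clock: 11.3
tcp_pos: [0.5338, 0.161, 0.1141]
eef_rot: [[0.122, 0.993, -0.0], [0.993, -0.122, -0.001], [-0.001, 0.0, -1.0]]
ft_force: [-6.4, -1.7, 8.5]
finger_gap: 0.0117
grip_force: 30.0
```

Contact came at z 0.114, which matches the plate lying on the deck. Releasing and lifting.

>>> arm_command --pt "0 0 0 0" --pt "0 0 0 0" --pt "0 0 0 0" --pt "0 0 0 0" --pt "0 0 0 0" --jaw -0.2

```text
clock: 11.92
tcp_pos: [0.5343, 0.1609, 0.1125]
eef_rot: [[0.122, 0.993, 0.0], [0.993, -0.122, 0.0], [0.0, 0.0, -1.0]]
ft_force: [-0.2, 0.2, -0.1]
finger_gap: 0.0495
grip_force: 0.0
```

>>> arm_command --pt "0 0 0.2 0" --pt "0 0 0.4 0" --pt "0 0 0.5 0" --pt "0 0 0.4 0" --pt "0 0 0.2 0" --pt "0 0 0 0"

```text
clock: 12.68
tcp_pos: [0.5346, 0.161, 0.1983]
eef_rot: [[0.122, 0.993, 0.002], [0.993, -0.122, 0.0], [0.001, 0.002, -1.0]]
ft_force: [0.4, 0.4, -0.9]
finger_gap: 0.0523
grip_force: 0.0
```

>>> arm_command --pt "0.06 0.5 0 0" --pt "0.06 0.5 0 0" --pt "0.06 0.5 0 0" --pt "0.06 0.5 0 0" --pt "0.06 0.5 0 0" --pt "0.03 0.22 0 0" --pt "0 0 0 0" --pt "0 0 0 0"

```text
clock: 13.68
tcp_pos: [0.5509, 0.2955, 0.1972]
eef_rot: [[0.123, 0.992, -0.0], [0.992, -0.123, -0.001], [-0.001, -0.0, -1.0]]
ft_force: [-0.6, 0.6, 0.6]
finger_gap: 0.0521
grip_force: 0.0
```

```bash
python3 - <<'E'
from h import *
s=monitor.state();print(s["tcp_pos"])
g=cams.read_camera("scene")[...,::-1];cv2.imwrite("pics/scene3_raw.png",g)
x,y=proj("scene",[.5515,.297,.089]);print(x,y)
cv2.imwrite("pics/crop5.png",cv2.resize(g[200:290,240:360],None,fx=6,fy=6,interpolation=cv2.INTER_CUBIC))
E
```

```text
[0.55086717 0.29549812 0.19716385]
312.32092546710487 262.8965534625648
```

View pics/crop5.png

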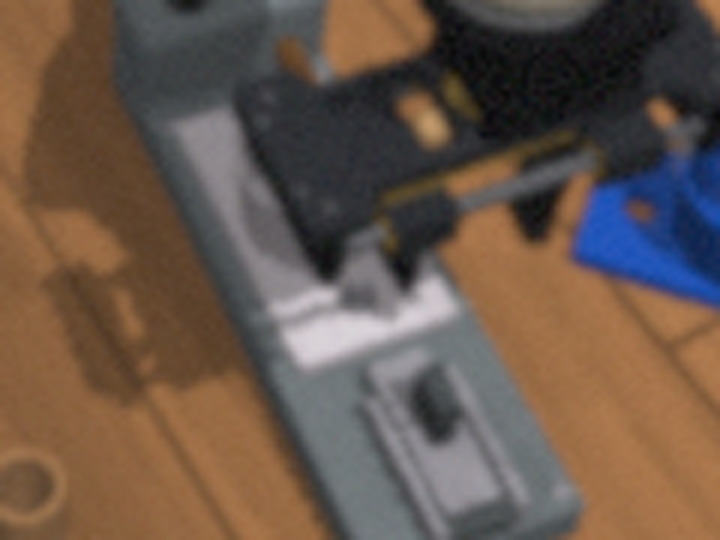

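The pot lies flat on the deck, and the knob top at raw (311.6,263.3) matches the estimate. Going down to grip the knob.

>>> arm_command --pt "0 0.03 -0.3 0" --pt "0 0 -0.5 0" --pt "0 0 -0.5 0" --pt "0 0 -0.5 0" --pt "0 0 -0.4 0" --pt "0 0 -0.3 0" --pt "0 0 -0.2 0" --pt "0 0 -0.04 0"

```text
clock: 14.72
tcp_pos: [0.5506, 0.2984, 0.0601]
eef_rot: [[0.122, 0.993, -0.0], [0.993, -0.122, -0.0], [-0.0, -0.0, -1.0]]
ft_force: [-0.1, 0.6, -0.6]
finger_gap: 0.0518
grip_force: 0.0
```

>>> arm_command --pt "0 0 0 0" --pt "0 0 0 0" --pt "0 0 0 0" --pt "0 0 0 0" --pt "0 0 0 0" --pt "0 0 0 0" --jaw 1 --grip_force 25

```text
clock: 15.48
tcp_pos: [0.5506, 0.2985, 0.0607]
eef_rot: [[0.123, 0.992, -0.0], [0.992, -0.123, 0.0], [0.0, -0.0, -1.0]]
ft_force: [-0.3, -0.5, 2.4]
finger_gap: 0.0137
grip_force: 25.0
```

>>> arm_command --pt "-0.01 -0.08 0 0" --pt "-0.01 -0.08 0 0" --pt "-0.01 -0.08 0 0" --pt "-0.01 -0.08 0 0" --pt "-0.01 -0.08 0 0" --pt "0 0 0 0"

```text
clock: 16.23
tcp_pos: [0.5479, 0.2776, 0.0607]
eef_rot: [[0.122, 0.992, -0.001], [0.992, -0.122, -0.001], [-0.001, -0.0, -1.0]]
ft_force: [-3.3, 0.1, 3.9]
finger_gap: 0.0136
grip_force: 25.0
```

>>> arm_command --pt "-0.005 -0.04 0 0" --pt "-0.005 -0.04 0 0" --pt "0 0 0 0"

```text
clock: 16.6
tcp_pos: [0.5475, 0.2744, 0.0607]
eef_rot: [[0.122, 0.993, -0.0], [0.993, -0.122, -0.0], [-0.0, -0.0, -1.0]]
ft_force: [-3.4, 1.3, 3.6]
finger_gap: 0.0137
grip_force: 25.0
```

>>> arm_command --pt "-0.005 -0.04 0 0" --pt "-0.005 -0.04 0 0" --pt "0 0 0 0"

```text
clock: 16.98
tcp_pos: [0.5473, 0.273, 0.0608]
eef_rot: [[0.121, 0.993, 0.001], [0.993, -0.121, 0.005], [0.005, 0.001, -1.0]]
ft_force: [-2.0, 7.2, 1.0]
finger_gap: 0.0137
grip_force: 25.0
```

>>> arm_command --pt "0 -0.03 0 0" --pt "0 -0.03 0 0" --pt "0 0 0 0"

```text
clock: 17.35
tcp_pos: [0.5473, 0.273, 0.0608]
eef_rot: [[0.119, 0.993, 0.003], [0.993, -0.119, 0.009], [0.01, 0.002, -1.0]]
ft_force: [-0.6, 12.6, -3.4]
finger_gap: 0.014
grip_force: 25.0
```

Firm stop at y=0.273: the force rose to 12.6 N with no motion, after 25.7 mm of travel. Relaxing, letting go and lifting to check.

>>> arm_command --pt "0 0.05 0 0" --pt "0 0 0 0"

```text
clock: 17.6
tcp_pos: [0.5473, 0.273, 0.0608]
eef_rot: [[0.121, 0.993, 0.001], [0.993, -0.121, 0.005], [0.005, 0.001, -1.0]]
ft_force: [-1.3, 7.9, 1.2]
finger_gap: 0.0136
grip_force: 25.0
```

>>> arm_command --pt "0 0 0 0" --pt "0 0 0 0" --pt "0 0 0 0" --pt "0 0 0 0" --pt "0 0 0 0" --jaw -0.2

```text
clock: 18.23
tcp_pos: [0.5473, 0.2697, 0.0606]
eef_rot: [[0.122, 0.992, 0.0], [0.992, -0.122, -0.0], [-0.0, 0.0, -1.0]]
ft_force: [-0.9, -1.2, 0.9]
finger_gap: 0.0504
grip_force: 0.0
```

>>> arm_command --pt "0 0 0.3 0" --pt "0 0 0.6 0" --pt "0 0 0.8 0" --pt "0 0 0.8 0" --pt "0 -0.5 0.5 0" --pt "-0.3 -0.8 0.2 0" --pt "-0.3 -0.8 0 0" --pt "-0.3 -0.8 0 0"

```text
clock: 19.23
tcp_pos: [0.5019, 0.1239, 0.2219]
eef_rot: [[0.122, 0.993, 0.002], [0.993, -0.122, 0.0], [0.0, 0.002, -1.0]]
ft_force: [0.3, -1.1, 0.6]
finger_gap: 0.0523
grip_force: 0.0
```

>>> arm_command --pt "-0.2 -0.8 0 0" --pt "0 -0.8 0 0" --pt "0 -0.8 0 0" --pt "0 -0.8 0 0" --pt "0 -0.5 0 0" --pt "0 -0.3 0 0" --pt "0 0 0 0" --pt "0 0 0 0"

```text
clock: 20.23
tcp_pos: [0.4923, -0.0736, 0.2208]
eef_rot: [[0.12, 0.993, 0.0], [0.993, -0.12, 0.001], [0.001, 0.0, -1.0]]
ft_force: [-0.1, 0.2, 0.3]
finger_gap: 0.0519
grip_force: 0.0
```

```bash
python3 - <<'E'
from h import *
s=monitor.state();print(s["tcp_pos"],s["clock"])
g=cams.read_camera("scene")[...,::-1];t=cams.read_camera("top")[...,::-1]
o=np.zeros((600,800,3),np.uint8);o[:600,:500]=cv2.resize(g[185:305,250:350],None,fx=5,fy=5,interpolation=cv2.INTER_CUBIC)
o[:200,500:800]=cv2.resize(t[170:220,145:220],None,fx=4,fy=4,interpolation=cv2.INTER_CUBIC)
o[220:220+300,500:800]=cv2.resize(t[100:250,130:280],None,fx=2,fy=2)
cv2.imwrite("pics/crop6.png",o)
E
```

```text
[ 0.49234838 -0.07363758  0.22083703] 20.225
```

View pics/crop6.png

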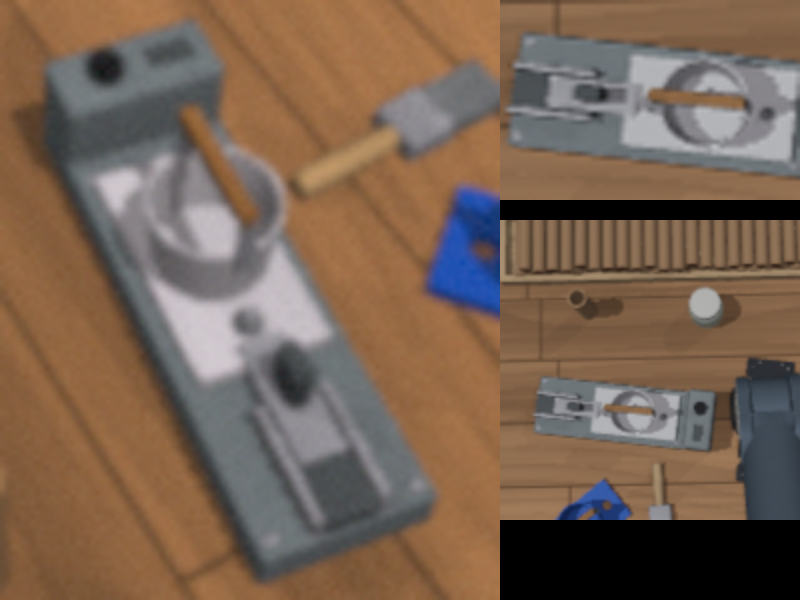

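The tongue overlaps the foot plate up to the peg, around (255,350) in the crop. The plate is flat and the gripper is clear, so I'm handing in.

```bash
python3 -c "
from plant import ticket
print(ticket.close_job())"
```

```text
the job is handed in; nothing more can be done
None
```

The pot is seated flat on both pegs and released, and the lock is slid to its end stop with its tongue over the plate edge; I handed the job in at about 20 s on the robot's clock (limit 48 s), and no verdict was returned.

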